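# Wind down and switch off the bench speed controller

## Task

Shut down the speed controller (the grey cabinet with the sloping top) on the workbench. First turn its large bar knob anticlockwise all the way to its end stop; only then throw the ball-ended lever at the panel's left-hand end down towards the robot as far as it goes, to off. Leave the small round knob between them as it is set.

Things in the scene. Friction and masses are not known exactly. Their poses are not given: they have to be found in the camera images.
- controller: Speed controller, fixed to the bench: upright grey cabinet with black end cheeks, 310 mm wide, 161 deep, 246 high. Origin: underside, in the middle of its width; x to its back, y to its left. Its aluminium panel, on top, slopes up away from the robot at 24 degrees to level and carries, from left to right, a lever, a small round knob and a large bar knob.
- speed_grip (a point): Grip point of the large knob, on its axis, 24.5 mm above the panel. Black plastic: round skirt 68 mm across and 8 high, on it a bar 62 long, 16 wide and 29 high, its top 13 mm above this point; white pointer line at one end. Frame: z = axis, out of the panel; x = along the bar to the pointer end. No other control within 75 mm of the axis.
- speed_knob (a joint): Angle of the large knob, rad: 0 = end stop, fully anticlockwise as seen from the robot facing the panel (pointer 135 degrees anticlockwise from straight up the slope); grows clockwise to 4.71. Starts at 0.9 to 2.6. Stays where left; friction about 0.06 N m.
- lever_ball (a point): Centre of the black ball, 26 mm across, at the end of the lever in the panel's left half, 185 mm left of the large knob. Steel rod 9 mm thick; its pivot is 75 mm from this point, 10 mm above the panel, as far up the slope as the large knob's axis. The pivot's axis is level, along the panel's width: the ball swings up and down the slope.
- lever (a joint): Angle of the lever, rad: 0 = off, lower stop, leaning 0.5 rad from the panel's normal down the slope, towards the robot; 1.0 = on, upper stop, leaning 0.5 rad up the slope. Starts near on. Stays where left; about 1.5 N at the ball moves it.
- trim_mark (a point): End of the white mark on the small round fluted knob (36 mm across, 20 mm high) between the large knob and the lever; 17 mm from that knob's axis, 23.5 mm above the panel. It turns easily and is to stay as set.

How it is judged (in metres and radians):
On the way, in this order (a step that is already met when the one before it is completed fails the run):
1. the large knob is turned anticlockwise to its end stop while the lever is still up at on (value of joint speed_knob below 0.08 rad and value of joint lever above 0.6 rad), for 0.2 s.
2. the lever is thrown down to off (value of joint lever below 0.12 rad), for 0.2 s.
At the end, for the whole second after the job is handed in: The large knob is within 0.08 rad of its anticlockwise end stop and the lever within 0.12 rad of its lower (off) stop (value of joint speed_knob below 0.08 rad and value of joint lever below 0.12 rad); the robot touches nothing.
It fails at once if the small round knob is turned (its mark moves more than 5 mm) (distance of trim_mark from where it was at the start of the episode above 0.005 m).
It fails at once if the lever is thrown to off before the large knob has reached its end stop (value of joint lever below 0.4 rad and value of joint speed_knob above 0.15 rad).
It also fails if it takes over 54 s, if anything falls off the work surface, if the arm or the gripper's body presses on something with over 40 N, if the wrist force passes 120 N, or if a joint passes its speed limit or range.

## Robot

A 6-joint arm with a two-finger parallel gripper is mounted at the origin on a cart in front of the work surface, level with it; the furniture and walls round the work are solid. World frame = base frame: x ahead of the robot, y to its left, z up, the work surface at z = 0. Lengths are in mm, angles in rad, forces in N, time in s.
With the tool pointing down it reaches from about 325 to 775 mm from the base axis. Payload 9.3 kg.
Tool frame: the origin (TCP) lies between the finger pads; the fingertips stand 22 mm ahead of it and the grasp point (between the pads) lies 3 mm ahead of it (manip.nose_length is the distance from the TCP to the fingertips, in mm); z points along the fingers, y is the line along which they close (so a half turn about z gives the same grasp; the last joint's range is limited). The gripper opens to 85 mm and grips with 20 to 120 N. Pads are 22 mm wide; open, the fingers measure 114 mm over their backs; the gripper's body (76 mm by 85 mm) begins 54 mm behind the grasp point. The pads swing forward as they close: fully open they stand 13 mm farther back than shut.
Start: joints at [-1.48, 0.259, 0.021, 1.334, 0, 1.418], TCP at [132.759, -533.734, 253.279] pointing down, gripper open.
Joint ranges: [-3.04, 3.04], [-0.91, 1.82], [-1.04, 1.36], [-1.92, 1.95], [-1.52, 1.45], [-3.14, 3.14]. Speed limits (rad/s): [2.22, 2.22, 2.79, 3.14, 3.14, 3.14].

## Interface

Orientations are given as a 3x3 rotation matrix whose columns are the frame's x, y, z axes.
In Python, from cell import manip gives the robot as it stands.
- The arm moves only by the tool apply_moves, never from a script. Its arguments are lists of equal length, an entry for each row: "rotation": the turn, a rotation vector about the tool's x, y, z as a fraction of full scale, a list of three; "offset": the shift along the tool's x, y, z as a fraction of full scale, a list of three; "claw": the opening in per cent of the stroke, from 0 (shut) to 100 (fully open). A call has 1 to 20 rows; each row is the pose to reach, as a shift and turn from the pose commanded when the call began, along the tool's axes at that moment; what a row does not reach only later rows make up. Full scale, the value 1, is 0.15 m for a shift and 30 degrees for a turn. A row lasts 1/12 s, in which the tool goes at most 41.7 mm and 7.16 degrees, less where a joint would pass 70% of its speed; a pose out of reach is approached as far as the arm can. A call with a number of a shift or a turn outside -1 to 1 is refused whole. A call with a gripper value outside its range is refused whole. The fingers move at their own pace and stop on an object; "squeeze" is the grip in N (left out, the last holds). Time passes only in rows, so rows that repeat a pose let the fingers close. It gives the time, the measured TCP pose, the force, the opening and the grip force at its end, in the units of the state.
- manip.observe(): the state, without advancing time (a new reading comes with each control period).
- manip.read_camera(name): name is "side" or "top"; returns a dict with "img" (420x560x3 uint8, red, green, blue), "K" (3x3 intrinsics, pixels), "dist" ([k1, k2, p1, p2, k3] as OpenCV has them; the pictures are not rectified), "rvec" (rotation vector, rad) and "tvec" (3), from world to camera coordinates, as OpenCV has them. Camera axes: x right, y down, z forward; pixel columns grow to the right and rows downward; lengths in mm; the calibration is good to about 2 mm. A picture is of the moment at which its call begins. There is no depth.
- manip.job_done(): hands the job in; it is judged then, once.
Trained networks look in a picture, given as the dict that the camera call returned (one of the last four; its "shot" number tells which), for a name from the list of things; names that differ only in an ending like _2 or _b are one class to them, and where a whole thing is asked for, a point or a joint stands for the part that bears it (a point fixed in the world has none). Each returns a list of dicts, best first, with "p" (0 to 1); they miss things now and then, are a little off and sometimes report something else, mostly with a low value. They report only what shows in the picture. A call takes as long as a camera call.
- manip.search_frame(thing, picture): "xyz" ([x, y, z] in mm, in the coordinates of the camera as it stood for that picture, good to about 4 mm: the middle of the surface that is visible of it).
- manip.regions_of(thing, picture): "region" (420x560 bool, what is visible of it).
The state is a dict: "t": time; "qpos": joint angles; "qd": joint speeds; "joint_efforts": joint torques, N m; "ee_pos": TCP position; "tcp_rot": TCP orientation; "ft_force": force on the tool from outside, world axes, zero at the start; "ft_torque": the same for the moment, N m; "finger_gap": finger opening in mm; "grip_force": force on a finger pad.
Only numpy, scipy, OpenCV 4.12 (cv2) and the standard library are available. Lean on these libraries where they do the work, as an engineer would, in place of code of your own. Each camera call takes 0.05 s, during which the arm holds its last target. There are 200 camera calls.

## Working session

There is one attempt and no reset: what is moved stays moved. The work goes in short steps, Python scripts to look and compute and a tool call to move; the robot and the scene stay as the last step left them, time stands still between calls to the robot, and variables do not carry over. Pictures are saved under pics/ and viewed, at most 11 in all, crops included, and the job is handed in when it is done.

Besides the shell and the picture viewer there is one more tool, called as name(argument=value, ...), one argument or row to a line, values as JSON. apply_moves: Moves the arm, as the interface text tells. Its arguments: {"type":"object","properties":{"rotation":{"type":"array"},"offset":{"type":"array"},"claw":{"type":"array"},"squeeze":{"type":"number"}},"required":["rotation","offset","claw"]}

```bash
mkdir -p pics; cat > h.py <<'E'
import numpy as np, cv2
from cell import manip
def shot(n,f=None):
    d=manip.read_camera(n)
    if f: cv2.imwrite('pics/'+f,cv2.cvtColor(d['img'],cv2.COLOR_RGB2BGR))
    return d
def w(d,p):
    R=cv2.Rodrigues(np.array(d['rvec'],float))[0]; return R.T@(np.array(p)-np.array(d['tvec']).ravel())
def proj(d,P):
    return cv2.projectPoints(np.array(P,float).reshape(-1,3),np.array(d['rvec'],float),np.array(d['tvec'],float),np.array(d['K']),np.array(d['dist']))[0].reshape(-1,2)
E
python3 - <<'E'
from h import *
np.set_printoptions(precision=1,suppress=True)
for n in('side','top'):
    d=shot(n,n+'1.png')
    R=cv2.Rodrigues(np.array(d['rvec'],float))[0]; print(n,'cam at',-R.T@np.array(d['tvec']).ravel(),'axis',R[2])
    for t in('controller','speed_grip','speed_knob','lever_ball','lever','trim_mark'):
        for r in manip.search_frame(t,d)[:2]:
            W=w(d,r['xyz']); print(t,round(r['p'],2),W,proj(d,W))
print(manip.observe())
E
```

```text
side cam at [563.4 575.4 499.2] axis [-0.  -0.9 -0.4]
controller 0.59 [533.9 -82.1 181.7] [[280.4 222.8]]
speed_grip 0.65 [ 560.  -299.7  231.1] [[263.1 156.9]]
speed_knob 0.56 [ 564.3 -298.7  236. ] [[261.  154.7]]
lever_ball 0.63 [ 525.9 -122.7  280. ] [[283.8 159.5]]
lever_ball 0.24 [ 560.1 -297.5  231.1] [[263.1 157.1]]
lever 0.75 [ 533.5 -118.2  282.2] [[279.4 159.1]]
trim_mark 0.45 [ 541.7 -196.7  226.9] [[273.4 174.9]]
top cam at [ 347.9 -180.4 1003.9] axis [ 0.2 -0.  -1. ]
controller 0.93 [ 538.7 -225.8  214.3] [[303.  197.9]]
speed_grip 0.92 [ 564.2 -298.4  235.1] [[340.6 181.1]]
speed_knob 0.84 [ 561.4 -299.8  233.8] [[341.3 182.7]]
lever_ball 0.53 [ 529.1 -122.9  307.2] [[246.5 192.9]]
lever 0.54 [ 527.7 -122.2  300.2] [[246.5 194.7]]
trim_mark 0.66 [ 532.7 -208.6  230.1] [[294.6 199.4]]
{'t': 0.7, 'qpos': array([-1.5,  0.3,  0. ,  1.3, -0. ,  1.4]), 'qd': array([ 0.,  0.,  0., -0.,  0., -0.]), 'joint_efforts': array([ -0. , -55.5,  34.5,   0. ,  -0. ,   0. ]), 'ee_pos': array([ 132.8, -533.7,  253.3]), 'tcp_rot': array([[ 1. ,  0.2, -0. ],
       [ 0.2, -1. , -0. ],
       [-0. ,  0. , -1. ]]), 'ft_force': array([0.7, 0.5, 0.2]), 'ft_torque': array([-0.,  0.,  0.]), 'grip_force': 0.0, 'finger_gap': 85.6254958781537}
```

View pics/side1.png

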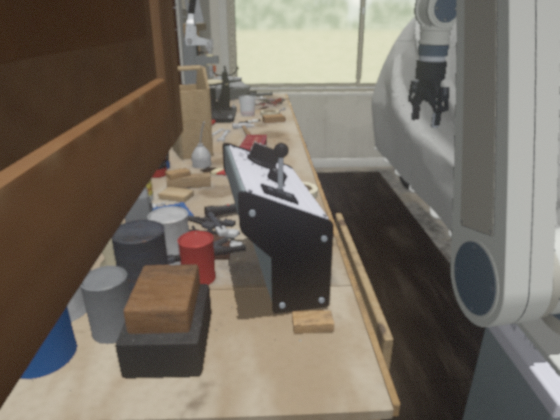

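View pics/top1.png

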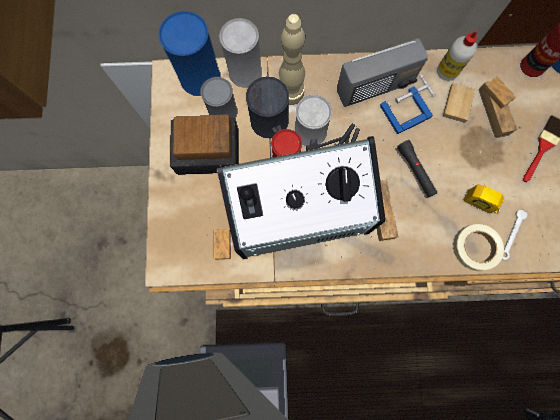

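The side view shows the controller end-on, with the lever ball at about (282,150). The top view shows the large knob at (342,182), the trim knob at (295,199) and the lever at (249,200). I'll zoom in on both.

```bash
python3 - <<'E'
import cv2
a=cv2.imread('pics/top1.png')[130:265,210:390]; cv2.imwrite('pics/c1.png',cv2.resize(a,None,fx=4.4,fy=4.4,interpolation=cv2.INTER_CUBIC))
a=cv2.imread('pics/side1.png')[130:320,215:345]; cv2.imwrite('pics/c2.png',cv2.resize(a,None,fx=3,fy=3,interpolation=cv2.INTER_CUBIC))
E
```

```text
(no output)
```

View pics/c1.png

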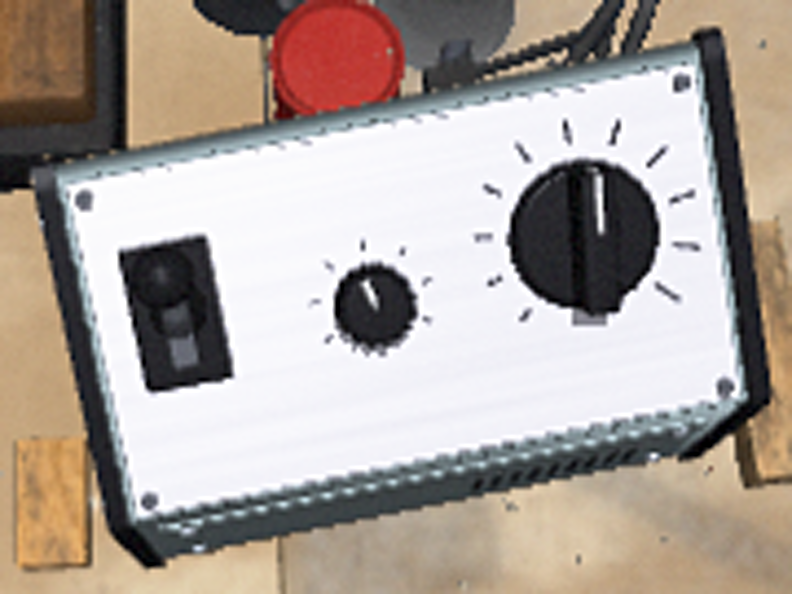

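View pics/c2.png

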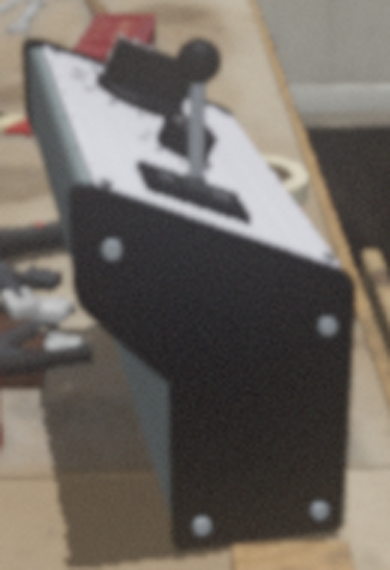

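The crops show the knob skirt centred near top (343,183.4), with its pointer just clockwise of up-slope. The ball is at top (246.8,192.5) and side (281,150). All four panel screws are visible, so I'll fit a model.

```bash
cat > fit.py <<'E'
from h import *
from scipy.optimize import least_squares
np.set_printoptions(precision=4,suppress=True)
T=shot('top');S=shot('side')
tp=lambda u,v:np.array([u/4.4+210,v/4.4+130])-.4
sp=lambda u,v:np.array([u/3+215,v/3+130])-.3
def fr(yaw):
    c,s=np.cos(yaw),np.sin(yaw);a=np.radians(24)
    X=np.array([c*np.cos(a),s*np.cos(a),np.sin(a)]);Y=np.array([-s,c,0]);return np.c_[X,Y,np.cross(X,Y)]
def parts(p):
    P=p[:3];F=fr(p[3]);L=lambda x,y,z:P+F@np.array([x,y,z])
    th=p[4]-.5; ball=L(75*np.sin(th),185,10+75*np.cos(th))
    skirt=L(0,0,8); c,s=np.cos(p[5]),np.sin(p[5]) # p5: pointer angle ccw from upslope
    ptr=[L(29*c,29*s,37.5),L(3*c,3*s,37.5)]
    u,d,r,l=p[6:10]
    return ball,skirt,ptr,[L(u,l,0),L(u,-r,0),L(-d,-r,0),L(-d,l,0)]
def res(p):
    b,s,pt,sc=parts(p)
    e=[3*(proj(T,b)[0]-tp(162,275)),3*(proj(S,b)[0]-sp(198,60)),3*(proj(T,s)[0]-tp(585,237)),(proj(T,pt[0])[0]-tp(596,168))*np.array([1,.3]),
       *[2*(proj(T,q)[0]-tp(*m)) for q,m in zip(sc,[(84,201),(682,82),(725,387),(150,501)])]]
    Xh=fr(p[3])[:,0]*[1,1,0];Xh/=np.linalg.norm(Xh)
    e.append([.3*(p[4]-1)*10, 0.02*(p[9]-185-(p[8]-0)+0)*0])
    return np.concatenate(e)
if __name__=='__main__':
    r=least_squares(res,[560,-299,215,.2,1,-.2,60,80,45,230]);p=r.x
    print('P',p[:3],'yaw',p[3],'lever',p[4],'ptr',p[5],'knob',2.356-p[5],'screws',p[6:]);print(r.fun)
    b,s,pt,sc=parts(p);print('ball',b,'\nF',fr(p[3]))
    # check with side: knob skirt; cabinet width centre
    print(proj(S,s),proj(S,sc),manip.nose_length,manip.observe()['tcp_rot'],manip.observe()['qpos'])
    for n,d in(('top',T),('side',S)):
        im=cv2.cvtColor(d['img'],cv2.COLOR_RGB2BGR);im=cv2.resize(im,None,fx=3,fy=3)
        F=fr(p[3]);ring=[p[:3]+F@[34*np.cos(a),34*np.sin(a),8] for a in np.linspace(0,6.28,24)]
        for q in [b]+ring+pt+sc: cv2.circle(im,tuple(int(x) for x in proj(d,q)[0]*3+1),2,(0,0,255),-1)
        cv2.imwrite('pics/o_%s.png'%n,im[390:800,630:1170] if n=='top' else im[390:800,640:1000])
    np.save('p.npy',p)
    a=cv2.imread('pics/o_top.png');b2=cv2.imread('pics/o_side.png');cv2.imwrite('pics/o.png',cv2.resize(np.hstack([a,b2]),None,fx=.88,fy=.88))
E
python3 fit.py
```

```text
P [ 566.5725 -303.6186  213.5249] yaw 0.16325013011534115 lever 0.9123039359096091 ptr -0.09472361004184567 knob 2.4507236100418455 screws [ 58.1033  82.4244  54.9503 214.2674]
[-0.1012  1.6269 -1.5054 -0.3911 -0.0377 -0.0646  0.023   0.7618  0.2351
 -0.4829 -0.1389  0.4513  0.1329 -0.5114 -0.2318  0.543  -0.2631 -0.    ]
ball [ 532.0053 -121.8195  297.6587] 
F [[ 0.9014 -0.1625 -0.4013]
 [ 0.1485  0.9867 -0.0661]
 [ 0.4067  0.      0.9135]]
[[261.5724 160.8998]] [[249.5314 192.4976]
 [231.879  148.1209]
 [288.7995 168.7201]
 [323.7225 217.0611]] 22.0 [[ 0.9704  0.2414 -0.    ]
 [ 0.2414 -0.9704 -0.0001]
 [-0.      0.0001 -1.    ]] [-1.4796  0.2586  0.0215  1.3337 -0.      1.4182]
```

View pics/o.png

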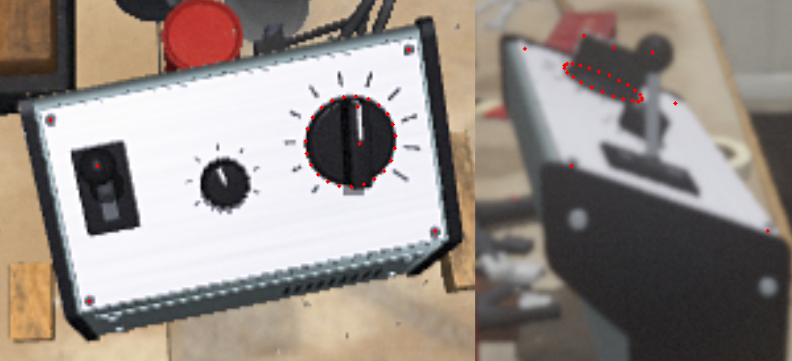

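The overlay matches in both views: ring, pointer and screws all line up. The pointer starts at about 2.45 rad. I'll move over now.

apply_moves(
  rotation=[
    [0,0,0],
    [0,0,0],
    [0,0,0],
    [0,0,0],
    [0,0,0],
  ],
  offset=[
    [0.2,-0.05,-0.2],
    [0.45,-0.15,-0.43],
    [0.7,-0.25,-0.43],
    [1,-0.4,-0.43],
    [1,-0.4,-0.43],
  ],
  claw=[100,100,100,100,100],
)

```text
t: 1.22
ee_pos: [266.4, -436.8, 319.0]
tcp_rot: [[0.97, 0.243, 0.002], [0.243, -0.97, -0.001], [0.001, 0.001, -1.0]]
ft_force: [0.1, -0.3, 0.3]
finger_gap: 85.5
grip_force: 0.0
```

apply_moves(
  rotation=[
    [0,0,0],
    [0,0,0],
    [0,0,0],
    [0,0,0],
    [0,0,0],
  ],
  offset=[
    [0.25,-0.1,0],
    [0.5,-0.2,0],
    [0.75,-0.3,0],
    [1,-0.4,0],
    [1,-0.4,0],
  ],
  claw=[100,100,100,100,100],
)

```text
t: 1.63
ee_pos: [399.1, -340.9, 317.9]
tcp_rot: [[0.969, 0.247, 0.002], [0.247, -0.969, 0.001], [0.002, -0.001, -1.0]]
ft_force: [-0.2, 0.3, 0.1]
finger_gap: 85.9
grip_force: 0.0
```

```bash
cat > plan.py <<'E'
from h import *
from fit import fr
from scipy.spatial.transform import Rotation as Ro
p=np.load('p.npy');F=fr(p[3]);P=p[:3]
def go(loc,ang): # loc: panel coords from knob foot, ang: tool x angle ccw from upslope; tool z=-n
    o=manip.observe();R=np.array(o['tcp_rot']);x=np.array(o['ee_pos'])
    tx=F@[np.cos(ang),np.sin(ang),0];tz=-F[:,2];Rt=np.c_[tx,np.cross(tz,tx),tz]
    print('t',o['t'],'q',o['qpos'],'f',o['ft_force'],'gap',o['finger_gap'],'local',F.T@(x-P))
    print('ROT',Ro.from_matrix(R.T@Rt).as_rotvec()/np.radians(30),'OFF',R.T@(P+F@np.array(loc)-x)/150)
E
sed -i "s/^T=shot('top');S=shot('side')/if __name__=='__main__': T=shot('top');S=shot('side')/" fit.py
python3 -c "
from plan import *
go([0,0,114],p[5]);go([0,0,34],p[5])"
```

```text
t 1.6333 q [-0.8678  0.2044  0.1115  1.4776  0.0018  2.0246] f [-0.1837  0.3062  0.0715] gap 85.91889969719024 local [-114.035    -9.552   164.9772]
ROT [0.0022 0.7978 0.3397] OFF [0.8351 0.008  0.0027]
t 1.6333 q [-0.8678  0.2044  0.1115  1.4776  0.0018  2.0246] f [-0.1837  0.3062  0.0715] gap 85.91889969719024 local [-114.035    -9.552   164.9772]
ROT [0.0022 0.7978 0.3397] OFF [1.0504 0.0269 0.4903]
```

apply_moves(
  rotation=[
    [0,0.2,0.08],
    [0,0.4,0.17],
    [0,0.6,0.25],
    [0,0.8,0.34],
    [0,0.8,0.34],
    [0,0.8,0.34],
    [0,0.8,0.34],
  ],
  offset=[
    [0.2,0,0],
    [0.4,0,0],
    [0.6,0,0],
    [0.83,0.01,0],
    [0.83,0.01,0],
    [0.83,0.01,0],
    [0.83,0.01,0],
  ],
  claw=[100,100,100,100,100,100,100],
)

```text
t: 2.22
ee_pos: [515.4, -316.5, 317.8]
tcp_rot: [[0.914, 0.071, 0.4], [0.051, -0.997, 0.062], [0.403, -0.036, -0.915]]
ft_force: [0.2, -0.1, -0.2]
finger_gap: 85.4
grip_force: 0.0
```

```bash
python3 -c "
from plan import *
go([0,0,35],p[5])"
```

```text
t 2.2167 q [-0.8466  0.1674 -0.0012  1.1677  0.3471  2.2725] f [ 0.1506 -0.1447 -0.2323] gap 85.40846168062758 local [ -5.6388  -4.3535 116.6356]
ROT [ 0.0082  0.0042 -0.0074] OFF [ 0.0358 -0.0349  0.544 ]
```

apply_moves(
  rotation=[
    [0,0,0],
    [0,0,0],
    [0,0,0],
    [0,0,0],
    [0,0,0],
    [0,0,0],
  ],
  offset=[
    [0.01,-0.01,0.1],
    [0.03,-0.03,0.2],
    [0.03,-0.03,0.3],
    [0.03,-0.03,0.4],
    [0.03,-0.03,0.5],
    [0.03,-0.03,0.5],
  ],
  claw=[100,100,100,100,100,100],
)

```text
t: 2.72
ee_pos: [549.4, -306.7, 248.5]
tcp_rot: [[0.915, 0.071, 0.398], [0.05, -0.997, 0.064], [0.401, -0.039, -0.915]]
ft_force: [-0.0, 0.4, -0.4]
finger_gap: 85.5
grip_force: 0.0
```

```bash
python3 - <<'E'
from plan import *
go([0,0,35],p[5])
T=shot('top');S=shot('side')
a=T['img'][110:260,260:420];b=S['img'][90:240,190:350]
im=np.hstack([cv2.resize(x,(400,375),interpolation=cv2.INTER_CUBIC) for x in(a,b)])
cv2.imwrite('pics/g1.png',im[:,:,::-1])
E
```

```text
t 2.7167 q [-0.7873  0.2223 -0.1073  0.9897  0.333   2.3338] f [-0.0207  0.3506 -0.4315] gap 85.45742974482668 local [-1.7359 -0.2386 39.0439]
ROT [ 0.0033  0.0082 -0.0101] OFF [ 0.0115 -0.0028  0.0269]
```

View pics/g1.png

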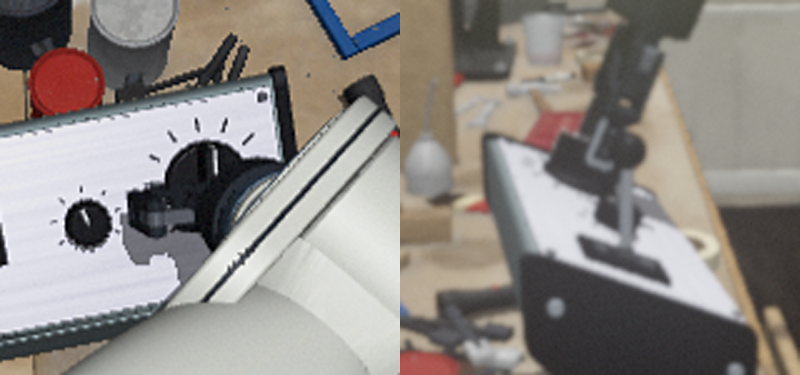

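The top view shows the open fingers straddling the knob, with the bar at (205,165) in the crop. I'll go down the last 4 mm and close.

apply_moves(
  rotation=[
    [0,0,0],
    [0,0,0],
    [0,0,0],
    [0,0,0],
    [0,0,0],
    [0,0,0],
    [0,0,0],
    [0,0,0],
    [0,0,0],
    [0,0,0],
  ],
  offset=[
    [0.01,0,0.03],
    [0.01,0,0.03],
    [0.01,0,0.03],
    [0.01,0,0.03],
    [0.01,0,0.03],
    [0.01,0,0.03],
    [0.01,0,0.03],
    [0.01,0,0.03],
    [0.01,0,0.03],
    [0.01,0,0.03],
  ],
  claw=[80,50,20,5,5,5,5,5,5,5],
  squeeze=40,
)

```text
t: 3.65
ee_pos: [553.0, -306.1, 248.2]
tcp_rot: [[0.913, 0.071, 0.402], [0.05, -0.997, 0.062], [0.405, -0.037, -0.914]]
ft_force: [-3.2, 4.1, 5.9]
finger_gap: 15.2
grip_force: 40.4
```

```bash
python3 -c "
from plan import *
go([0,0,35],p[5])"
```

```text
t 3.65 q [-0.7827  0.2241 -0.1073  0.9817  0.3337  2.3392] f [-3.2248  4.1158  5.9494] gap 15.210378170994296 local [ 1.5365 -0.2957 37.3053]
ROT [ 0.0071 -0.0003 -0.0084] OFF [-0.0104 -0.001   0.0154]
```

apply_moves(
  rotation=[
    [0,0,-0.15],
    [0,0,-0.3],
    [0,0,-0.45],
    [0,0,-0.6],
    [0,0,-0.8],
    [0,0,-1],
    [0,0,-1],
    [0,0,-1],
  ],
  offset=[
    [0,0,0],
    [0,0,0],
    [0,0,0],
    [0,0,0],
    [0,0,0],
    [0,0,0],
    [0,0,0],
    [0,0,0],
  ],
  claw=[5,5,5,5,5,5,5,5],
)

```text
t: 4.32
ee_pos: [552.8, -305.4, 248.2]
tcp_rot: [[0.755, 0.519, 0.401], [0.542, -0.838, 0.064], [0.369, 0.17, -0.914]]
ft_force: [-6.5, 7.9, 7.2]
finger_gap: 15.2
grip_force: 40.7
```

```bash
python3 -c "
from plan import *
go([0,0,35],p[5]+.5236);print(manip.observe()['ft_torque'])"
```

```text
t 4.3167 q [-0.7823  0.2237 -0.1079  0.9826  0.3344  1.8149] f [-6.453   7.8976  7.2057] gap 15.20643117392292 local [ 1.4355  0.5065 37.2825]
ROT [ 0.0037  0.0024 -0.0071] OFF [-0.0101 -0.0009  0.0152]
[1.3554 0.8556 0.7185]
```

apply_moves(
  rotation=[
    [0,0,-0.15],
    [0,0,-0.3],
    [0,0,-0.45],
    [0,0,-0.6],
    [0,0,-0.8],
    [0,0,-1],
    [0,0,-1],
    [0,0,-1],
  ],
  offset=[
    [0,0,0],
    [0,0,0],
    [0,0,0],
    [0,0,0],
    [0,0,0],
    [0,0,0],
    [0,0,0],
    [0,0,0],
  ],
  claw=[5,5,5,5,5,5,5,5],
)

```text
t: 4.98
ee_pos: [552.3, -304.8, 248.0]
tcp_rot: [[0.394, 0.827, 0.4], [0.888, -0.455, 0.065], [0.236, 0.33, -0.914]]
ft_force: [-9.8, 9.0, 9.1]
finger_gap: 14.7
grip_force: 41.1
```

apply_moves(
  rotation=[
    [0,0,-0.15],
    [0,0,-0.3],
    [0,0,-0.45],
    [0,0,-0.6],
    [0,0,-0.8],
    [0,0,-1],
    [0,0,-1],
    [0,0,-1],
  ],
  offset=[
    [0,0,0],
    [0,0,0],
    [0,0,0],
    [0,0,0],
    [0,0,0],
    [0,0,0],
    [0,0,0],
    [0,0,0],
  ],
  claw=[5,5,5,5,5,5,5,5],
)

```text
t: 5.65
ee_pos: [551.6, -304.6, 247.7]
tcp_rot: [[-0.072, 0.914, 0.399], [0.997, 0.05, 0.065], [0.04, 0.402, -0.915]]
ft_force: [-14.3, 10.4, 9.9]
finger_gap: 15.2
grip_force: 41.5
```

```bash
python3 -c "
from plan import *
go([0,0,35],p[5]+.5236*4);print(manip.observe()['ft_torque'])"
```

```text
t 5.65 q [-0.7825  0.223  -0.1092  0.9849  0.3337  0.7677] f [-14.3477  10.4387   9.9314] gap 15.20307820349474 local [ 0.235   1.4907 37.2554]
ROT [-0.0051  0.0003 -1.0093] OFF [-0.01   -0.0005  0.015 ]
[2.0485 2.167  1.0904]
```

apply_moves(
  rotation=[
    [0,0,-0.15],
    [0,0,-0.3],
    [0,0,-0.45],
    [0,0,-0.6],
    [0,0,-0.8],
    [0,0,-1],
    [0,0,-1],
    [0,0,-1],
  ],
  offset=[
    [0.01,-0.01,0],
    [0.01,-0.01,0],
    [0.01,-0.01,0],
    [0.01,-0.01,0],
    [0.01,-0.01,0],
    [0.01,-0.01,0],
    [0.01,-0.01,0],
    [0.01,-0.01,0],
  ],
  claw=[5,5,5,5,5,5,5,5],
)

```text
t: 6.32
ee_pos: [550.8, -304.6, 247.3]
tcp_rot: [[-0.518, 0.756, 0.4], [0.838, 0.542, 0.063], [-0.17, 0.368, -0.914]]
ft_force: [-9.6, 2.8, 6.6]
finger_gap: 15.5
grip_force: 40.9
```

```bash
python3 -c "
from plan import *
go([0,0,35],p[5]+.5236*4);print(manip.observe()['ft_torque'])"
```

```text
t 6.3167 q [-0.7832  0.2207 -0.1137  0.9802  0.3327  0.244 ] f [-9.5612  2.7773  6.6282] gap 15.541820664141026 local [-0.6748  1.5571 37.2653]
ROT [-0.0059  0.0043 -0.0086] OFF [-0.0113 -0.0001  0.0151]
[0.8985 1.5253 0.5241]
```

apply_moves(
  rotation=[
    [0,0,-0.15],
    [0,0,-0.3],
    [0,0,-0.45],
    [0,0,-0.6],
    [0,0,-0.65],
    [0,0,-0.7],
    [0,0,-0.7],
    [0,0,-0.7],
  ],
  offset=[
    [0,0,0],
    [0,0,0],
    [0,0,0],
    [0,0,0],
    [0,0,0],
    [0,0,0],
    [0,0,0],
    [0,0,0],
  ],
  claw=[5,5,5,5,5,5,5,5],
)

```text
t: 6.98
ee_pos: [550.4, -305.0, 247.1]
tcp_rot: [[-0.754, 0.521, 0.399], [0.59, 0.805, 0.062], [-0.289, 0.282, -0.915]]
ft_force: [-12.3, 1.6, 6.3]
finger_gap: 15.4
grip_force: 41.0
```

```bash
python3 -c "
from plan import *
go([0,0,35],p[5]+.5236*4.7);o=manip.observe();print(o['ft_torque'],o['joint_efforts'])"
```

```text
t 6.9833 q [-0.7837  0.2207 -0.1138  0.9804  0.3319 -0.1215] f [-12.3195   1.6078   6.2819] gap 15.357556847475607 local [-1.1422  1.2432 37.304 ]
ROT [-0.009   0.0015 -0.0118] OFF [-0.0112 -0.0004  0.0154]
[0.7201 1.8928 0.0871] [  2.778  -49.2436  37.5167  -5.276    1.9503  -0.3995]
```

apply_moves(
  rotation=[
    [0,0,-0.1],
    [0,0,-0.2],
    [0,0,-0.3],
    [0,0,-0.3],
    [0,0,-0.3],
  ],
  offset=[
    [0,0,0],
    [0,0,0],
    [0,0,0],
    [0,0,0],
    [0,0,0],
  ],
  claw=[5,5,5,5,5],
)

```text
t: 7.4
ee_pos: [550.4, -305.3, 247.4]
tcp_rot: [[-0.824, 0.401, 0.4], [0.461, 0.885, 0.062], [-0.329, 0.235, -0.914]]
ft_force: [-8.7, 1.3, 8.3]
finger_gap: 15.3
grip_force: 121.5
```

```bash
python3 -c "
from plan import *
go([0,0,35],p[5]+.5236*5);o=manip.observe();print(o['ft_torque'],o['joint_efforts'])"
```

```text
t 7.4 q [-0.7842  0.2207 -0.1134  0.9806  0.3326 -0.2742] f [-8.6993  1.333   8.3369] gap 15.325727942244981 local [-1.0217  0.9888 37.5342]
ROT [-0.0082  0.0011 -0.0209] OFF [-0.0094 -0.0012  0.0169]
[ 2.0479  1.5359 -3.148 ] [  5.1119 -49.2643  36.6806  -5.4602   1.3865  -3.953 ]
```

Torque jumped to about 4 N m, so the knob is on its end stop. I'll release and retreat.

apply_moves(
  rotation=[
    [0,0,0],
    [0,0,0],
    [0,0,0],
    [0,0,0],
    [0,0,0],
    [0,0,0],
    [0,0,0],
    [0,0,0],
    [0,0,0],
    [0,0,0],
    [0,0,0],
  ],
  offset=[
    [0,0,0],
    [0,0,0],
    [0,0,0],
    [0,0,0],
    [0,0,0],
    [0,0,-0.2],
    [0,0,-0.4],
    [0,0,-0.6],
    [0,0,-0.8],
    [0,0,-1],
    [0,0,-1],
  ],
  claw=[60,60,60,60,60,60,60,60,60,60,60],
)

```text
t: 8.32
ee_pos: [490.9, -315.2, 390.2]
tcp_rot: [[-0.824, 0.394, 0.406], [0.453, 0.89, 0.056], [-0.339, 0.23, -0.912]]
ft_force: [0.2, -0.7, 1.3]
finger_gap: 51.0
grip_force: 0.0
```

```bash
python3 - <<'E'
from plan import *
# lever: ball local
th=p[4]-.5;print('ball local',75*np.sin(th),185,10+75*np.cos(th))
go([65,185,150],np.pi)
T=shot('top');S=shot('side')
a=T['img'][130:270,220:400];b=S['img'][90:240,190:350]
im=np.hstack([cv2.resize(x,(400,375),interpolation=cv2.INTER_CUBIC) for x in(a,b)])
cv2.imwrite('pics/g2.png',im[:,:,::-1])
for n in ('lever_ball','trim_mark'):print(n,[(round(r['p'],2),F.T@(w(T,r['xyz'])-P)) for r in manip.search_frame(n,T)[:1]])
E
```

```text
ball local 30.054094183461668 185 78.71500143936268
t 8.3167 q [-0.8824  0.1286  0.1316  1.3426  0.357  -0.3812] f [ 0.1657 -0.6883  1.2806] gap 51.0280249784238 local [  1.9669   0.8844 192.542 ]
ROT [-0.0175  0.0131 -1.1847] OFF [0.3741 1.2448 0.2721]
lever_ball [(0.47, array([ 30.3329, 186.8116,  89.4636]))]
trim_mark [(0.71, array([-6.5516, 96.7757, 22.2251]))]
```

View pics/g2.png

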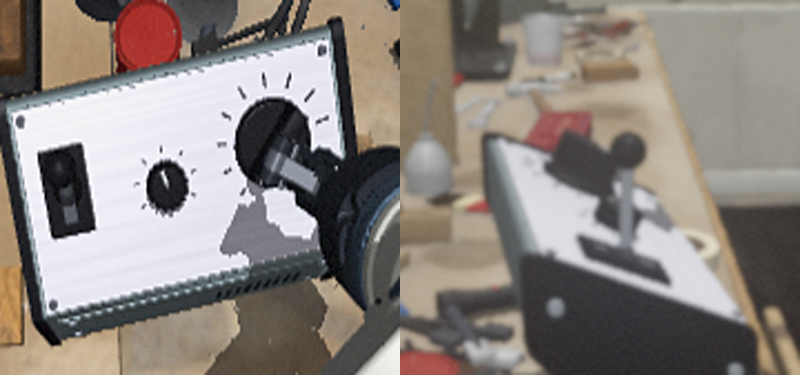

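The bar now runs from upper right to lower left, which is the end-stop direction. The lever is still up. Next I'll go across to the lever, high up and with the fingers shut.

apply_moves(
  rotation=[
    [0,0,-0.12],
    [0,0,-0.24],
    [0,0,-0.36],
    [0,0,-0.48],
    [0,0,-0.6],
    [0,0,-0.6],
    [0,0,-0.6],
  ],
  offset=[
    [0.05,0.12,0],
    [0.1,0.25,0],
    [0.15,0.4,0],
    [0.2,0.6,0],
    [0.25,0.8,0],
    [0.25,0.8,0],
    [0.25,0.8,0],
  ],
  claw=[0,0,0,0,0,0,0],
)

```text
t: 9.1
ee_pos: [508.2, -189.0, 399.2]
tcp_rot: [[-0.909, 0.118, 0.401], [0.156, 0.986, 0.064], [-0.387, 0.12, -0.914]]
ft_force: [-0.1, -0.8, 0.1]
finger_gap: -0.3
grip_force: 0.0
```

```bash
python3 - <<'E'
from plan import *
go([72,185,170],np.pi)
E
```

```text
t 9.1 q [-0.6646  0.0234  0.0345  1.2885  0.3019 -0.4762] f [-0.0865 -0.812   0.1046] gap -0.2695208118000489 local [ 39.9349 122.6154 185.4691]
ROT [-0.0045 -0.0014 -0.5849] OFF [-0.0785  0.4612  0.102 ]
```

apply_moves(
  rotation=[
    [0,0,-0.15],
    [0,0,-0.3],
    [0,0,-0.45],
    [0,0,-0.58],
    [0,0,-0.58],
    [0,0,-0.58],
  ],
  offset=[
    [-0.02,0.12,0],
    [-0.04,0.24,0],
    [-0.06,0.36,0.05],
    [-0.08,0.46,0.1],
    [-0.08,0.46,0.1],
    [-0.08,0.46,0.1],
  ],
  claw=[0,0,0,0,0,0],
)

```text
t: 9.6
ee_pos: [533.3, -123.8, 397.7]
tcp_rot: [[-0.903, -0.156, 0.399], [-0.142, 0.988, 0.063], [-0.404, 0.0, -0.915]]
ft_force: [0.9, -0.5, -0.7]
finger_gap: 0.3
grip_force: 0.0
```

```bash
python3 - <<'E'
from plan import *
go([72,185,80],np.pi)
T=shot('top');S=shot('side')
a=T['img'][130:270,220:400];b=S['img'][60:240,170:362]
im=np.hstack([cv2.resize(x,(400,375),interpolation=cv2.INTER_CUBIC) for x in(a,b)])
cv2.imwrite('pics/g3.png',im[:,:,::-1])
E
```

```text
t 9.6 q [-0.509   0.0128  0.017   1.2404  0.2525 -0.6225] f [ 0.9217 -0.5143 -0.7275] gap 0.3035197307319051 local [ 71.6513 182.79   169.7348]
ROT [-0.0049 -0.0049 -0.0121] OFF [-0.0037  0.0163  0.5982]
```

View pics/g3.png

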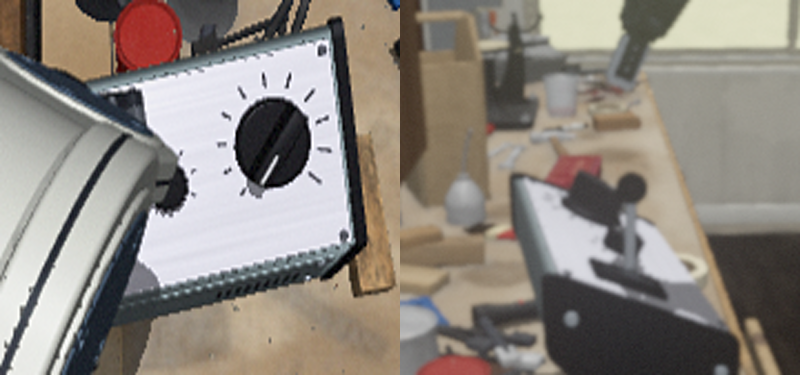

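The pointer shows at crop (270,170), pointing lower left. The lever is upright and the fingers are above it and up-slope. I'll check the pointer angle numerically.

```bash
python3 - <<'E'
from plan import *
def bp(d,uv,h):
    R=cv2.Rodrigues(np.array(d['rvec'],float))[0];C=-R.T@np.array(d['tvec'],float).ravel()
    n=cv2.undistortPoints(np.array(uv,float).reshape(-1,1,2),np.array(d['K']),np.array(d['dist'])).reshape(-1,2)
    r=np.c_[n,np.ones(len(n))]@R; L=(C-P)@F; l=r@F
    return L+l*((h-L[2])/l[:,2])[:,None]
T=shot('top');g=cv2.cvtColor(T['img'],cv2.COLOR_RGB2GRAY)
v,u=np.mgrid[0:420,0:560];uv=np.c_[u.ravel(),v.ravel()]
l=bp(T,uv,37.5);m=(np.hypot(l[:,0],l[:,1])<27)
l=l[m];G=g.ravel()[m].astype(float);k=G>90
w_=G[k]-90;c=(l[k]*w_[:,None]).sum(0)/w_.sum();d=l[k]-c;ev=np.linalg.eigh((d*w_[:,None]).T@d)[1][:,-1]
print(k.sum(),c,'centroid ang',np.degrees(np.arctan2(c[1],c[0])),'dir',np.degrees(np.arctan2(ev[1],ev[0])))
print(l[k][:,:2].round(0).tolist())
E
```

```text
48 [-15.0721  -6.0502  37.5   ] centroid ang -158.12859768912807 dir 93.35424148974512
[[-2.0, -27.0], [-4.0, -27.0], [-6.0, -24.0], [-6.0, -26.0], [-8.0, -24.0], [-4.0, 4.0], [-9.0, -24.0], [-5.0, 7.0], [-6.0, 5.0], [-11.0, -24.0], [-7.0, 9.0], [-7.0, 7.0], [-8.0, 5.0], [-13.0, -21.0], [-13.0, -23.0], [-9.0, 9.0], [-9.0, 7.0], [-15.0, -21.0], [-10.0, 11.0], [-11.0, 9.0], [-16.0, -19.0], [-17.0, -21.0], [-12.0, 13.0], [-12.0, 12.0], [-13.0, 10.0], [-18.0, -17.0], [-18.0, -19.0], [-14.0, 14.0], [-14.0, 12.0], [-20.0, -16.0], [-15.0, 16.0], [-16.0, 14.0], [-21.0, -12.0], [-21.0, -14.0], [-17.0, 18.0], [-17.0, 16.0], [-22.0, -10.0], [-23.0, -12.0], [-19.0, 18.0], [-19.0, 17.0], [-24.0, -8.0], [-24.0, -10.0], [-25.0, -4.0], [-25.0, -6.0], [-26.0, -8.0], [-26.0, 2.0], [-26.0, 0.0], [-27.0, -2.0]]
```

The pointer line lies at about 135–137° anticlockwise, so the knob is on its stop. Now I'll descend behind the ball.

apply_moves(
  rotation=[
    [0,0,0],
    [0,0,0],
    [0,0,0],
    [0,0,0],
    [0,0,0],
    [0,0,0],
  ],
  offset=[
    [0,0.01,0.15],
    [0,0.01,0.3],
    [0,0.01,0.45],
    [0,0.01,0.6],
    [0,0.01,0.6],
    [0,0.01,0.6],
  ],
  claw=[0,0,0,0,0,0],
)

```text
t: 10.25
ee_pos: [568.7, -117.2, 316.1]
tcp_rot: [[-0.903, -0.155, 0.4], [-0.142, 0.988, 0.063], [-0.404, -0.0, -0.915]]
ft_force: [-0.2, -0.2, 0.5]
finger_gap: -0.1
grip_force: 0.0
```

```bash
python3 - <<'E'
from plan import *
go([-12,185,80],np.pi)
S=shot('side')
cv2.imwrite('pics/g4.png',cv2.resize(S['img'][60:240,170:362],None,fx=2,fy=2)[:,:,::-1])
E
```

```text
t 10.25 q [-0.4598  0.0692 -0.1289  1.0262  0.2357 -0.5742] f [-0.2039 -0.1939  0.4854] gap -0.11003816369231834 local [ 71.3173 183.5625  80.5601]
ROT [-0.0057 -0.0048 -0.0128] OFF [0.5555 0.0059 0.0051]
```

View pics/g4.png

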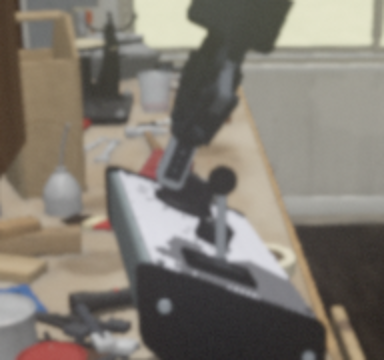

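The shut fingers are up-slope of the ball, with tips at crop (175,180) and the ball at (222,180). Now I'll push down the slope.

apply_moves(
  rotation=[
    [0,0,0],
    [0,0,0],
    [0,0,0],
    [0,0,0],
    [0,0,0],
    [0,0,0],
    [0,0,0],
    [0,0,0],
    [0,0,0],
    [0,0,0],
  ],
  offset=[
    [0.07,0,0],
    [0.14,0,0],
    [0.2,0,0],
    [0.26,0,0],
    [0.32,0,0],
    [0.38,0,0],
    [0.44,0,0],
    [0.48,0,0],
    [0.5,0,0],
    [0.5,0,0],
  ],
  claw=[0,0,0,0,0,0,0,0,0,0],
)

```text
t: 11.13
ee_pos: [500.6, -127.5, 285.9]
tcp_rot: [[-0.903, -0.156, 0.401], [-0.143, 0.988, 0.062], [-0.405, -0.001, -0.914]]
ft_force: [0.4, 0.2, 0.4]
finger_gap: -0.5
grip_force: 0.0
```

```bash
python3 - <<'E'
from plan import *
go([-12,185,80],np.pi);print(F.T@manip.observe()['ft_force'])
E
```

```text
t 11.1333 q [-0.5554 -0.0262 -0.3025  0.9699  0.2673 -0.6681] f [0.4112 0.2454 0.4154] gap -0.4828921826597135 local [ -3.8702 184.4903  80.946 ]
ROT [-0.0071 -0.0028 -0.011 ] OFF [0.0542 0.0031 0.0064]
[0.5761 0.1753 0.1983]
```

apply_moves(
  rotation=[
    [0,0,0],
    [0,0,0],
    [0,0,0],
    [0,0,0],
  ],
  offset=[
    [0.02,0,0],
    [0.04,0,0],
    [0.06,0,0],
    [0.06,0,0],
  ],
  claw=[0,0,0,0],
)

```text
t: 11.47
ee_pos: [493.3, -128.8, 282.7]
tcp_rot: [[-0.902, -0.157, 0.402], [-0.144, 0.988, 0.062], [-0.407, -0.002, -0.914]]
ft_force: [1.4, -0.7, -0.0]
finger_gap: -0.0
grip_force: 0.6
```

```bash
python3 - <<'E'
from plan import *
go([-12,185,80],np.pi);print(F.T@manip.observe()['ft_force'])
S=shot('side')
cv2.imwrite('pics/g5.png',cv2.resize(S['img'][60:240,170:362],None,fx=3,fy=3)[:,:,::-1])
E
```

```text
t 11.4667 q [-0.5681 -0.0365 -0.3207  0.9641  0.272  -0.6813] f [ 1.4148 -0.6611 -0.0461] gap -0.020058262755708583 local [-11.9941 184.4462  81.0382]
ROT [-0.0075 -0.0003 -0.0091] OFF [0.0001 0.0037 0.0069]
[ 1.1584 -0.8823 -0.5662]
```

View pics/g5.png

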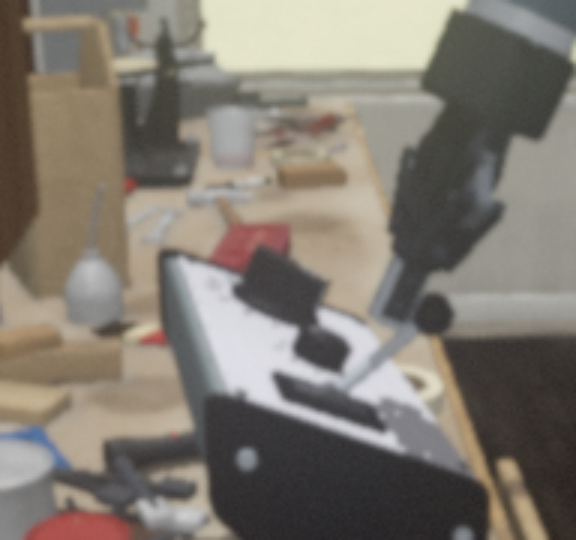

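The lever is pushed well down, with the ball at crop (434,313) ahead of the fingers. I'll push on to the stop.

apply_moves(
  rotation=[
    [0,0,0],
    [0,0,0],
    [0,0,0],
    [0,0,0],
  ],
  offset=[
    [0.01,0,0],
    [0.02,0,0],
    [0.03,0,0],
    [0.03,0,0],
  ],
  claw=[0,0,0,0],
)

```text
t: 11.85
ee_pos: [492.4, -129.0, 282.7]
tcp_rot: [[-0.899, -0.159, 0.409], [-0.146, 0.987, 0.064], [-0.414, -0.002, -0.91]]
ft_force: [24.0, 5.8, -3.4]
finger_gap: 0.2
grip_force: 10.6
```

```bash
python3 - <<'E'
from plan import *
go([-12,185,80],np.pi);print(F.T@manip.observe()['ft_force'])
E
```

```text
t 11.85 q [-0.5734 -0.0409 -0.3273  0.9578  0.2792 -0.6877] f [23.964   5.7685 -3.425 ] gap 0.20608770160468182 local [-12.8306 184.3699  81.4343]
ROT [-0.0057  0.0143 -0.004 ] OFF [-0.0055  0.0042  0.0096]
[ 21.0645   1.797  -13.1277]
```

The force rose to 24 N at the expected place, so the lever is on its stop. I'll back off up-slope and then lift.

apply_moves(
  rotation=[
    [0,0,0],
    [0,0,0],
    [0,0,0],
    [0,0,0],
    [0,0,0],
    [0,0,0],
    [0,0,0],
    [0,0,0],
    [0,0,0],
    [0,0,0],
    [0,0,0],
  ],
  offset=[
    [0,0,0],
    [0,0,0],
    [-0.08,0,0],
    [-0.16,0,0],
    [-0.2,0,0],
    [-0.2,0,-0.2],
    [-0.2,0,-0.4],
    [-0.2,0,-0.6],
    [-0.2,0,-0.8],
    [-0.2,0,-0.8],
    [-0.2,0,-0.8],
  ],
  claw=[0,0,0,0,0,0,0,0,0,0,0],
)

```text
t: 12.77
ee_pos: [467.9, -132.9, 404.1]
tcp_rot: [[-0.902, -0.156, 0.403], [-0.144, 0.988, 0.06], [-0.408, -0.004, -0.913]]
ft_force: [-0.1, -0.2, -0.1]
finger_gap: -0.2
grip_force: 0.0
```

```bash
python3 - <<'E'
from plan import *
o=manip.observe();print(o['t'],o['ft_force'],o['ee_pos'])
S=shot('side')
for th in(0,.12,.25): print(th,proj(S,P+F@[75*np.sin(th-.5),185,10+75*np.cos(th-.5)]))
g=cv2.cvtColor(S['img'],cv2.COLOR_RGB2GRAY)[140:190,280:340]
c=cv2.resize(S['img'][110:220,210:340],None,fx=4,fy=4)[:,:,::-1];cv2.imwrite('pics/g6.png',c)
r=manip.regions_of('lever_ball',S)
for x in r[:2]: v,u=np.nonzero(x['region']);print(x['p'],u.mean(),v.mean(),len(u),u.min(),u.max(),v.min(),v.max())
E
```

```text
12.7667 [-0.052  -0.1593 -0.1223] [ 467.9222 -132.8776  404.0824]
0 [[313.9595 164.0611]]
0.12 [[310.7497 160.4899]]
0.25 [[306.7307 157.0953]]
0.57 301.9012658227848 173.58481012658228 395 277 320 157 193
0.57 282.31711273317114 226.03179237631792 12330 222 333 142 313
```

View pics/g6.png

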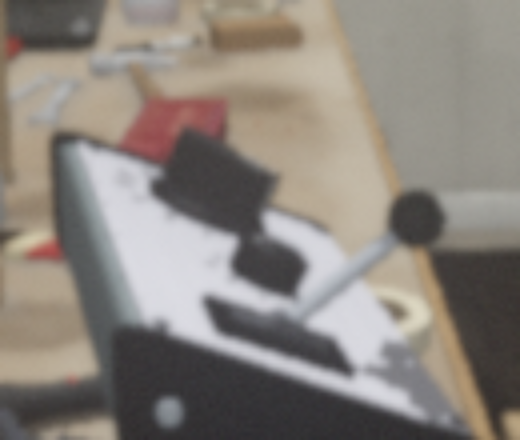

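The ball is at pixel (314,164), which is where the model puts the off stop (314.0,164.1). The arm is clear of everything.

```bash
python3 -c "
from cell import manip
print(manip.job_done())"
```

```text
the job is handed in; nothing more can be done
None
```

I turned the large knob anticlockwise to its end stop, then threw the lever down to its off stop, checked both in the camera images, and handed the job in with the arm clear; the hand-in gave no verdict, and I planned the moves clear of the trim knob but didn't re-measure its mark at the end.

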